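# Find the rocking corner of the jig plate and shim it

### The job

One corner of the aluminium jig plate rocks. Press down on the plate's corners with closed fingertips to find the one that gives, then press the tab of that same corner's shim lever down until it is fully flat, so that the plate sits level and supported there. Leave the other three shim levers up, do not lift anything, and leave the things lying around where they are.

Things in the scene. Friction and masses are not known exactly. Their poses are not given: they have to be found in the camera images.
- jig: Fixed dark steel base: two cross bars 44 mm wide, 340 mm long, joined by a spine; in the middle a boss with an upright 10 mm stud and a round nut (28 mm wide, top of the stud 72 mm above the table) standing clear of the plate. Origin on the table under the plate's middle; x points away from the robot, y left, z up, yawed up to 0.25 rad.
- plate: Loose aluminium plate 176 (x) x 200 (y) x 10 mm, 0.9 kg, level, top 48 mm above the table. Origin: centre of its underside; axes as the jig's. One corner, which one varies, has a short pad hidden below it: at about 3 N that corner sinks about 5 mm (plate tips 0.06 rad) and springs back when released. Firm corners do not give at 5 to 15 N.
- corner_near_left (a point): Engraved ring, 14 mm wide, on the plate's top face near its near-left corner (seen from the robot), above its support pad: the spot to press. 66 mm from the plate's middle in x, 80 mm in y.
- corner_near_right (a point): Engraved ring, 14 mm wide, on the plate's top face near its near-right corner (seen from the robot), above its support pad: the spot to press. 66 mm from the plate's middle in x, 80 mm in y.
- corner_far_left (a point): Engraved ring, 14 mm wide, on the plate's top face near its far-left corner (seen from the robot), above its support pad: the spot to press. 66 mm from the plate's middle in x, 80 mm in y.
- corner_far_right (a point): Engraved ring, 14 mm wide, on the plate's top face near its far-right corner (seen from the robot), above its support pad: the spot to press. 66 mm from the plate's middle in x, 80 mm in y.
- shim_near_left (a joint): Angle of the near-left shim lever, a steel leaf hinged along the jig's x under the plate's edge, 102 mm from the jig's middle, 15 mm above the table; its inner nose carries that corner's pad. 0 (start): outer tab raised by 0.26 rad; 0.26: tab flat on its stop, pad 5.6 mm higher (a firm corner is jacked up by that). No spring: 5 to 8 N on the tab moves it and it stays where left.
- tab_near_left (a point): Top face of the near-left shim lever's outer tab, 28 mm wide and 24 mm long, pointing left (+y of the jig); the point moves with the lever, 50 mm out from the hinge line, 30 mm above the table when raised and 17 mm when flat. It is the spot to press.
- shim_near_right (a joint): Angle of the near-right shim lever, a steel leaf hinged along the jig's x under the plate's edge, 102 mm from the jig's middle, 15 mm above the table; its inner nose carries that corner's pad. 0 (start): outer tab raised by 0.26 rad; 0.26: tab flat on its stop, pad 5.6 mm higher (a firm corner is jacked up by that). No spring: 5 to 8 N on the tab moves it and it stays where left.
- tab_near_right (a point): Top face of the near-right shim lever's outer tab, 28 mm wide and 24 mm long, pointing right (-y of the jig); the point moves with the lever, 50 mm out from the hinge line, 30 mm above the table when raised and 17 mm when flat. It is the spot to press.
- shim_far_left (a joint): Angle of the far-left shim lever, a steel leaf hinged along the jig's x under the plate's edge, 102 mm from the jig's middle, 15 mm above the table; its inner nose carries that corner's pad. 0 (start): outer tab raised by 0.26 rad; 0.26: tab flat on its stop, pad 5.6 mm higher (a firm corner is jacked up by that). No spring: 5 to 8 N on the tab moves it and it stays where left.
- tab_far_left (a point): Top face of the far-left shim lever's outer tab, 28 mm wide and 24 mm long, pointing left (+y of the jig); the point moves with the lever, 50 mm out from the hinge line, 30 mm above the table when raised and 17 mm when flat. It is the spot to press.
- shim_far_right (a joint): Angle of the far-right shim lever, a steel leaf hinged along the jig's x under the plate's edge, 102 mm from the jig's middle, 15 mm above the table; its inner nose carries that corner's pad. 0 (start): outer tab raised by 0.26 rad; 0.26: tab flat on its stop, pad 5.6 mm higher (a firm corner is jacked up by that). No spring: 5 to 8 N on the tab moves it and it stays where left.
- tab_far_right (a point): Top face of the far-right shim lever's outer tab, 28 mm wide and 24 mm long, pointing right (-y of the jig); the point moves with the lever, 50 mm out from the hinge line, 30 mm above the table when raised and 17 mm when flat. It is the spot to press.
- register_block: Bystander: loose timber block 42 x 75 x 30 mm lying on the table between the two left tabs. Origin at the centre of its underside.
- red_brush: Bystander: loose paint brush with a red handle, 193 x 21 x 21 mm, lying on the table between the two right tabs. Origin at the centre of its underside.
- tape_roll: Bystander: loose roll of tape, 80 mm across, 36 mm high, to the right of the jig. Origin at the centre of its underside.
- ink_pot: Bystander: loose small ink pot, 58 mm across, 64 mm high, beyond the jig. Origin at the centre of its underside.
- stapler: Bystander: loose stapler 143 x 34 x 50 mm, to the left of the jig. Origin at the centre of its underside.

How it is judged:
By the outcome, as a careful person would: the job done as asked, in the order asked, and still so for the second after the job is handed in, with the robot touching nothing.
It also fails if it takes over 51 s, if anything falls off the work surface, if the arm or the gripper's body presses on something with over 40 N, if the wrist force passes 120 N, or if a joint passes its speed limit or range.

### The arm

A 6-joint arm with a two-finger parallel gripper is mounted at the origin on the work surface; the furniture and walls round the work are solid. World frame = base frame: x ahead of the robot, y to its left, z up, the work surface at z = 0. Lengths are in m, angles in rad, forces in N, time in s.
With the tool pointing down it reaches from about 0.35 to 0.775 m from the base axis. Payload 7.3 kg.
Tool frame: the origin (TCP) lies at the very end of the fingers, on their centre line; the grasp point (between the pads) lies 19 mm behind it; z points along the fingers, y is the direction in which the jaws open and shut (so a half turn about z gives the same grasp; the last joint's range is limited). The gripper opens to 92 mm and grips with 3 to 60 N. Pads are 19 mm wide; open, the fingers measure 130 mm over their backs; the gripper's body (75 mm by 190 mm) begins 47 mm behind the grasp point.
Start: joints at [-1.277, 0.342, 1.524, -0, 1.275, -0.146], TCP at [0.224, -0.475, 0.227] pointing down, gripper open.
Joint ranges: [-2.53, 2.53], [-0.77, 2.02], [0.04, 2.7], [-1, 4.14], [0.28, 2.66], [-3.11, 3.11]. Speed limits (rad/s): [2.57, 2.57, 3.14, 3.14, 3.14, 3.14].

### API

Orientations are given as a unit quaternion [w, x, y, z].
In Python, from bench import * gives the robot as it stands. The module is installed in compiled form; this text tells all that it offers.
- The arm moves only by the tool play_rows, never from a script. Its argument "moves" is text: rows parted by semicolons, each of 5 numbers parted by spaces: the shift along the tool's x, y, z in m, then the turn about the tool's z in rad, then the gripper command: -1 is shut, 1 is fully open, values between are in proportion. A call has 1 to 8 rows; each row is the pose to reach, as a shift and turn from the pose commanded when the call began, along the tool's axes at that moment; what a row does not reach only later rows make up. A row lasts 1/12 s, in which the tool goes at most 41.7 mm and 7.16 degrees, less where a joint would pass 70% of its speed; a pose out of reach is approached as far as the arm can. A call with a gripper value outside its range is refused whole. The fingers move at their own pace and stop on an object; "grip_force" is the grip in N (left out, the last holds). Time passes only in rows, so rows that repeat a pose let the fingers close. It gives the time, the measured TCP pose, the force and the opening at its end, in the units of the state.
- sense(): the state, without advancing time (a new reading comes with each control period).
- grab_frame(name): name is "scene" or "top" or "wrist"; returns the picture (420x560x3 uint8, red, green, blue); there is no depth.
- get_calibration(name): a dict with "fov_y" (degrees; the focal length in pixels is half the picture's height over the tangent of half this angle, whatever the lens; pixels are square), "cx", "cy" (the principal point, pixels), "D" ([k1, k2, p1, p2, k3] as OpenCV has them; the pictures are not rectified), "R" (3x3) and "t" (3): a world point X has camera coordinates R X + t; the wrist camera has in their place "hand_eye" (4x4, takes a point from camera to tool coordinates, whose origin is the TCP and whose axes are the flange's). Camera axes: x right, y down, z forward; pixel columns grow to the right and rows downward; lengths in m; the calibration is good to about 2 mm. A picture is of the moment at which its call begins: read the wrist's pose just before it. get_calibration takes no time and is no camera call.
- finish_job(): hands the job in, once; it reports no verdict.
The state is a dict: "time": time; "qpos": joint angles; "joint_velocities": joint speeds; "joint_torque": joint torques, N m; "tool_pos": TCP position; "tcp_rot": TCP orientation; "wrist_force": force on the tool from outside, world axes, zero at the start; "torque": the same for the moment, N m; "gripper_width": opening from 0.0 (shut) to 1.0 (fully open).
Only numpy, scipy, OpenCV 4.12 (cv2) and the standard library are available. Lean on these libraries where they do the work, as an engineer would, in place of code of your own. Each camera call takes 0.05 s, during which the arm holds its last target. There are 200 camera calls.

## Working session

There is one attempt and no reset: what is moved stays moved. The work goes in short steps, Python scripts to look and compute and a tool call to move; the robot and the scene stay as the last step left them, time stands still between calls to the robot, and variables do not carry over. Pictures are saved under pics/ and viewed, about 8 in all and at most 12, crops included, and the job is handed in when it is done.

Besides the shell and the picture viewer there is one more tool, called by a JSON object that holds its "fn" and its "kwargs". play_rows: Moves the arm, as the interface text tells. Its arguments: {"type":"object","properties":{"moves":{"type":"string"},"grip_force":{"type":"number"}},"required":["moves"]}

```bash
mkdir -p pics
python3 - <<'E'
from bench import *
import cv2
s=sense();print(s['time'],s['tool_pos'],s['tcp_rot'],s['wrist_force'])
for n in("top","scene"):
    cv2.imwrite(f'pics/{n}0.png',grab_frame(n)[:,:,::-1]); print(n,get_calibration(n))
print(get_calibration("wrist"))
E
```

```text
0.0 [ 0.22342024 -0.47464895  0.22606664] [-7.44373079e-04  9.75919531e-01  2.18129578e-01 -4.85876190e-05] [ 0.17419186  0.02664988 -0.05800201]
top {'fov_y': 54.602928698798166, 'cx': 273.5969401576039, 'cy': 207.5541926764713, 'D': array([0.03989528, 0.        , 0.        , 0.        , 0.        ]), 'R': array([[ 0.02911018, -0.99957203, -0.00288954],
       [-0.99455997, -0.02867473, -0.10014099],
       [ 0.10001527,  0.00578894, -0.99496906]]), 't': array([-0.00599687,  0.57017331,  1.1160545 ])}
scene {'fov_y': 49.58082168471489, 'cx': 273.16839062927676, 'cy': 208.6827801617785, 'D': array([0.00670636, 0.        , 0.        , 0.        , 0.        ]), 'R': array([[-0.87745423, -0.47935731,  0.01704836],
       [-0.38238341,  0.67760341, -0.62820103],
       [ 0.28958073, -0.55773666, -0.77786426]]), 't': array([0.49615245, 0.24093041, 1.28129317])}
{'fov_y': 62.22755437643509, 'cx': 275.09841927430665, 'cy': 205.91800096526262, 'D': array([0.02077115, 0.        , 0.        , 0.        , 0.        ]), 'hand_eye': array([[ 5.75335805e-04, -9.59450456e-01, -2.81876730e-01,
         7.58625952e-02],
       [ 9.99998962e-01,  1.79669949e-04,  1.42952841e-03,
        -1.50122240e-03],
       [-1.32091691e-03, -2.81877260e-01,  9.59449564e-01,
        -1.59023972e-01],
       [ 0.00000000e+00,  0.00000000e+00,  0.00000000e+00,
         1.00000000e+00]])}
```

View pics/top0.png

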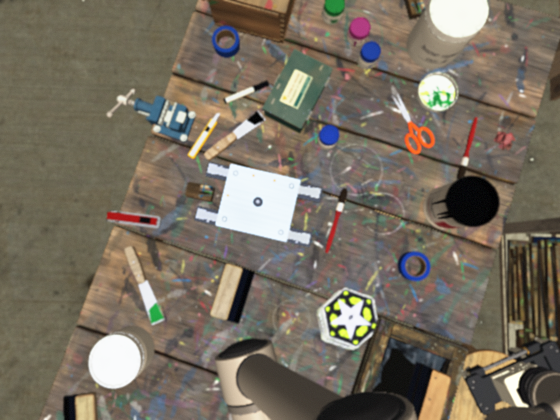

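View pics/scene0.png

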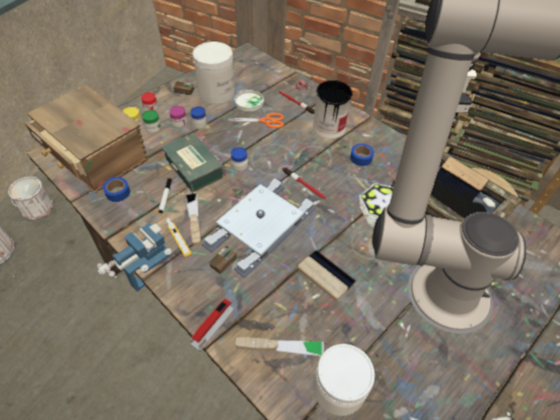

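The top view shows the plate at about (257,203) with its stud. The tabs are near (218,170), (208,215), (311,192) and (299,238). The block lies on the left at (200,191) and the brush on the right at (337,220).

```bash
cat > h.py <<'E'
import numpy as np,cv2
from bench import *
from scipy.spatial.transform import Rotation as Ro
def cam(n,s=None):
    c=get_calibration(n); f=210/np.tan(np.radians(c['fov_y'])/2)
    K=np.array([[f,0,c['cx']],[0,f,c['cy']],[0,0,1]])
    if n=='wrist':
        q=s['tcp_rot']; T=np.eye(4); T[:3,:3]=Ro.from_quat([q[1],q[2],q[3],q[0]]).as_matrix(); T[:3,3]=s['tool_pos']
        M=np.linalg.inv(T@c['hand_eye']); return K,c['D'],M[:3,:3],M[:3,3]
    return K,c['D'],c['R'],c['t']
def ray(cm,px,z):
    K,D,R,t=cm
    u=cv2.undistortPoints(np.array(px,float).reshape(-1,1,2),K,D)[:,0]
    d=np.c_[u,np.ones(len(u))]@R; o=-R.T@t
    return o+d*((z-o[2])/d[:,2])[:,None]
def proj(cm,X):
    K,D,R,t=cm
    return cv2.projectPoints(np.array(X,float).reshape(-1,1,3),cv2.Rodrigues(R)[0],t,K,D)[0][:,0]
def plate_rect(img,cm,k,seed):
    hsv=cv2.cvtColor(img,cv2.COLOR_RGB2HSV)
    m=((hsv[...,2]>170)&(hsv[...,1]<50)).astype(np.uint8)
    m=cv2.morphologyEx(m,cv2.MORPH_CLOSE,np.ones((9,9)))
    m=cv2.morphologyEx(m,cv2.MORPH_OPEN,cv2.getStructuringElement(2,(k,k)))
    cs=cv2.findContours(m,0,1)[0]
    c=max((c for c in cs if cv2.pointPolygonTest(c,seed,False)>=0),key=cv2.contourArea)
    W=ray(cm,c[:,0],.048); r=cv2.minAreaRect((W[:,:2]*1000).astype(np.float32))
    return r,m
def jigpts(c,yaw):
    R=np.array([[np.cos(yaw),-np.sin(yaw)],[np.sin(yaw),np.cos(yaw)]]); P={}
    for a,sx in(('near',-1),('far',1)):
        for b,sy in(('left',1),('right',-1)):
            P['corner_'+a+'_'+b]=[*(c+R@[sx*.066,sy*.08]),.048]
            P['tab_'+a+'_'+b]=[*(c+R@[sx*.066,sy*.150]),.030]
    P['stud']=[*c,.072]
    return P
E
python3 - <<'E'
from h import *
img=cv2.imread('pics/top0.png')[:,:,::-1].copy(); cm=cam('top')
r,m=plate_rect(img,cm,25,(250,190)); print(r)
(cx,cy),(w,h),a=r
yaw=np.radians(a if w<h else a-90); print(yaw)
P=jigpts(np.array([cx,cy])/1000,yaw)
big=cv2.resize(img[130:280,150:370],None,fx=3.5,fy=3.5,interpolation=2)[:,:,::-1].copy()
for k,v in P.items():
    p=proj(cm,v)[0]; q=(p-[150,130]+.5)*3.5
    cv2.circle(big,(int(q[0]),int(q[1])),5,(0,0,255),1); print(k,np.round(v,4),p.round())
cv2.imwrite('pics/c1.png',big)
E
```

```text
((582.6494140625, 55.508445739746094), (212.07899475097656, 180.4900360107422), 78.70420837402344)
-0.19714875549249486
corner_near_left [0.5336 0.1469 0.048 ] [224. 219.]
tab_near_left [0.5473 0.2155 0.03  ] [200. 213.]
corner_near_right [ 0.5023 -0.01    0.048 ] [280. 232.]
tab_near_right [ 0.4885 -0.0787  0.03  ] [305. 238.]
corner_far_left [0.663 0.121 0.048] [235. 173.]
tab_far_left [0.6768 0.1897 0.03  ] [212. 168.]
corner_far_right [ 0.6317 -0.0359  0.048 ] [291. 185.]
tab_far_right [ 0.618  -0.1045  0.03  ] [315. 192.]
stud [0.5826 0.0555 0.072 ] [257. 201.]
```

View pics/c1.png

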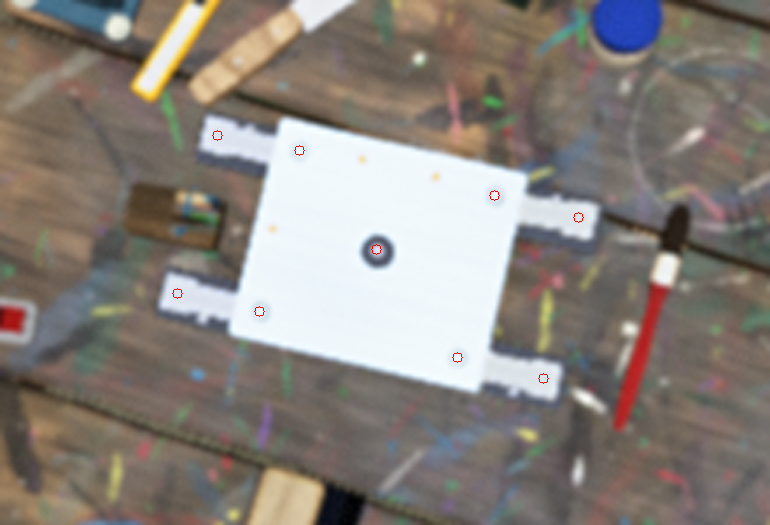

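The plate and tab projections line up with the picture to about 2 mm. Next I'll turn the tool to the jig's axes with the fingers shut and go above the near-right corner.

{"fn": "play_rows", "kwargs": {"moves": "0.225 -0.151 0.05 0.637 -1;0.225 -0.151 0.05 0.637 -1;0.225 -0.151 0.05 0.637 -1;0.225 -0.151 0.05 0.637 -1;0.225 -0.151 0.05 0.637 -1;0.225 -0.151 0.05 0.637 -1;0.225 -0.151 0.05 0.637 -1;0.225 -0.151 0.05 0.637 -1", "grip_force": 20}}

```text
time: 0.77
tool_pos: [0.3642, -0.2364, 0.1753]
tcp_rot: [-0.002, 0.995, -0.096, -0.001]
wrist_force: [-0.0, 0.3, -0.9]
gripper_width: 0.476
```

```bash
cat >> h.py <<'E'
P0=jigpts(np.array([.5826,.0555]),-.197)
def shift(target,s=None):
    s=s or sense(); q=s['tcp_rot']; M=Ro.from_quat([q[1],q[2],q[3],q[0]]).as_matrix()
    return (M.T@(np.array(target)-s['tool_pos'])).round(4), np.arctan2(M[1,0],M[0,0])
E
python3 - <<'E'
from h import *
s=sense();print(s['time'],s['tool_pos'],s['gripper_width'],s['wrist_force'])
p=P0['corner_near_right'];p[2]=.085;print(shift(p))
E
```

```text
0.7667 [ 0.36419897 -0.23638206  0.1752869 ] 0.4757585638341603 [-0.03323803  0.29175165 -0.91229066]
(array([ 0.0926, -0.2481,  0.0911]), np.float64(-0.1917995460906462))
```

{"fn": "play_rows", "kwargs": {"moves": "0.093 -0.248 0.01 -0.005 -1;0.093 -0.248 0.02 -0.005 -1;0.093 -0.248 0.03 -0.005 -1;0.093 -0.248 0.04 -0.005 -1;0.093 -0.248 0.05 -0.005 -1;0.093 -0.248 0.06 -0.005 -1;0.093 -0.248 0.06 -0.005 -1;0.093 -0.248 0.06 -0.005 -1"}}

```text
time: 1.43
tool_pos: [0.5029, -0.0141, 0.1142]
tcp_rot: [-0.001, 0.996, -0.094, -0.002]
wrist_force: [-1.6, -0.9, -0.2]
gripper_width: 0.004
```

Run:
```python
from h import *
s=sense();img=grab_frame('wrist');cm=cam('wrist',s)
print(s['time'],s['tool_pos'],s['gripper_width'],s['wrist_force'])
o=img[:,:,::-1].copy()
for k,v in P0.items():
    p=proj(cm,v)[0]
    if abs(p).max()<1000: cv2.circle(o,(int(p[0]),int(p[1])),6,(0,0,255),1)
cv2.imwrite('pics/w1.png',o)
p=P0['corner_near_right'];p[2]=.055;print(shift(p))
```

```text
1.4333 [ 0.50292478 -0.01414198  0.11420711] 0.004188664416591377 [-1.62175161 -0.89741974 -0.22424738]
(array([-0.0011, -0.0058,  0.0602]), np.float64(-0.1884726512433558))
```

View pics/w1.png

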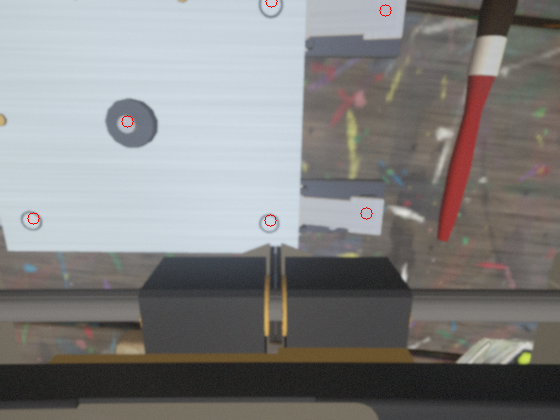

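The predicted points fall on the engraved rings (rings at (33,220), (270,223), (270,4)) and on the tabs to within about 2 mm. The fingers are shut. I'll descend on the near-right corner.

{"fn": "play_rows", "kwargs": {"moves": "-0.001 -0.005 0.03 0.009 -1;-0.001 -0.005 0.05 0.009 -1;-0.001 -0.005 0.06 0.009 -1;-0.001 -0.005 0.063 0.009 -1;-0.001 -0.005 0.064 0.009 -1;-0.001 -0.005 0.065 0.009 -1;-0.001 -0.005 0.065 0.009 -1"}}

```text
time: 2.07
tool_pos: [0.5033, -0.0131, 0.0527]
tcp_rot: [0.0, 0.995, -0.101, 0.001]
wrist_force: [0.1, -0.0, 0.0]
gripper_width: 0.004
```

{"fn": "play_rows", "kwargs": {"moves": "0 0 0.001 0 -1;0 0 0.002 0 -1;0 0 0.002 0 -1"}}

```text
time: 2.32
tool_pos: [0.5028, -0.0126, 0.05]
tcp_rot: [0.0, 0.995, -0.1, 0.0]
wrist_force: [0.4, 1.5, 0.1]
gripper_width: 0.008
```

{"fn": "play_rows", "kwargs": {"moves": "0 0 0.001 0 -1;0 0 0.002 0 -1;0 0 0.002 0 -1;0 0 0.002 0 -1"}}

```text
time: 2.65
tool_pos: [0.5028, -0.0126, 0.0478]
tcp_rot: [0.0, 0.995, -0.1, 0.0]
wrist_force: [-1.1, 0.2, 2.3]
gripper_width: 0.006
```

{"fn": "play_rows", "kwargs": {"moves": "0 0 0.001 0 -1;0 0 0.001 0 -1;0 0 0.001 0 -1;0 0 0.001 0 -1"}}

```text
time: 2.98
tool_pos: [0.5026, -0.0126, 0.0468]
tcp_rot: [0.0, 0.995, -0.1, 0.0]
wrist_force: [-1.2, 0.8, 4.0]
gripper_width: 0.007
```

{"fn": "play_rows", "kwargs": {"moves": "0 0 0.001 0 -1;0 0 0.001 0 -1;0 0 0.001 0 -1;0 0 0.001 0 -1"}}

```text
time: 3.32
tool_pos: [0.5026, -0.0126, 0.0457]
tcp_rot: [0.0, 0.995, -0.1, -0.0]
wrist_force: [-2.7, -1.1, 2.9]
gripper_width: 0.004
```

{"fn": "play_rows", "kwargs": {"moves": "0 0 0.001 0 -1;0 0 0.0015 0 -1;0 0 0.0015 0 -1;0 0 0.0015 0 -1"}}

```text
time: 3.65
tool_pos: [0.5025, -0.0126, 0.0441]
tcp_rot: [0.0, 0.995, -0.1, -0.0]
wrist_force: [-1.7, -1.4, 2.9]
gripper_width: 0.005
```

{"fn": "play_rows", "kwargs": {"moves": "0 0 0.001 0 -1;0 0 0.001 0 -1;0 0 0.001 0 -1;0 0 0.001 0 -1"}}

```text
time: 3.98
tool_pos: [0.5025, -0.0126, 0.0432]
tcp_rot: [0.0, 0.995, -0.1, -0.0]
wrist_force: [-3.3, -1.5, 4.1]
gripper_width: 0.005
```

Run:
```python
from h import *
s=sense();print(s['time'],s['tool_pos'],s['wrist_force'])
a=cv2.imread('pics/top0.png');b=grab_frame('top')[:,:,::-1]
s=sense();w=grab_frame('wrist')[:,:,::-1];cv2.imwrite('pics/w2.png',w)
```

```text
3.9833 [ 0.50254702 -0.01260892  0.04321701] [-3.25293944 -1.45386935  4.14221073]
```

{"fn": "play_rows", "kwargs": {"moves": "0 0 -0.02 0 -1;0 0 -0.04 0 -1;0 -0.04 -0.045 0 -1;0 -0.08 -0.045 0 -1;0 -0.12 -0.045 0 -1;0 -0.16 -0.04 0 -1;0 -0.163 -0.015 0 -1;0 -0.163 -0.01 0 -1"}}

```text
time: 4.75
tool_pos: [0.5336, 0.1497, 0.0503]
tcp_rot: [0.0, 0.995, -0.098, -0.002]
wrist_force: [-1.9, 0.1, -1.1]
gripper_width: 0.004
```

Run:
```python
from h import *
s=sense();print(s['time'],s['tool_pos'],s['wrist_force'])
p=P0['corner_near_left'];print(shift(p))
```

```text
4.75 [0.53360038 0.14968645 0.05033625] [-1.8629204   0.13236178 -1.14182236]
(array([0.0005, 0.0028, 0.0023]), np.float64(-0.19728644694631037))
```

{"fn": "play_rows", "kwargs": {"moves": "0 0.003 0 0 -1;0 0.003 0.0005 0 -1;0 0.003 0.001 0 -1;0 0.003 0.001 0 -1"}}

```text
time: 5.08
tool_pos: [0.5352, 0.1431, 0.0531]
tcp_rot: [-0.0, 0.995, -0.101, 0.001]
wrist_force: [-0.4, -0.0, 0.4]
gripper_width: 0.005
```

{"fn": "play_rows", "kwargs": {"moves": "0 0 0.001 0 -1;0 0 0.001 0 -1;0 0 0.001 0 -1;0 0 0.001 0 -1"}}

```text
time: 5.42
tool_pos: [0.5347, 0.1441, 0.0514]
tcp_rot: [-0.0, 0.995, -0.101, 0.0]
wrist_force: [0.4, 1.2, 0.7]
gripper_width: 0.003
```

{"fn": "play_rows", "kwargs": {"moves": "0 0 0.001 0 -1;0 0 0.001 0 -1;0 0 0.001 0 -1;0 0 0.001 0 -1"}}

```text
time: 5.75
tool_pos: [0.5345, 0.1443, 0.0501]
tcp_rot: [0.0, 0.995, -0.1, -0.0]
wrist_force: [0.5, 0.8, 0.4]
gripper_width: 0.009
```

{"fn": "play_rows", "kwargs": {"moves": "0 0 0.001 0 -1;0 0 0.002 0 -1;0 0 0.002 0 -1;0 0 0.002 0 -1"}}

```text
time: 6.08
tool_pos: [0.5346, 0.1443, 0.0483]
tcp_rot: [0.0, 0.995, -0.1, 0.0]
wrist_force: [-1.2, -0.2, 0.5]
gripper_width: 0.002
```

{"fn": "play_rows", "kwargs": {"moves": "0 0 0.001 0 -1;0 0 0.001 0 -1;0 0 0.001 0 -1;0 0 0.001 0 -1"}}

```text
time: 6.42
tool_pos: [0.5348, 0.1444, 0.0478]
tcp_rot: [-0.0, 0.995, -0.1, 0.0]
wrist_force: [-1.2, -0.3, 5.9]
gripper_width: 0.007
```

{"fn": "play_rows", "kwargs": {"moves": "0 0 0.001 0 -1;0 0 0.001 0 -1;0 0 0.001 0 -1;0 0 0.001 0 -1"}}

```text
time: 6.75
tool_pos: [0.5351, 0.1445, 0.0475]
tcp_rot: [-0.0, 0.995, -0.1, 0.001]
wrist_force: [-2.6, -0.1, 10.1]
gripper_width: 0.003
```

Near-left is firm: 10 N with no sink. Near-right sank about 5 mm at 3–4 N, so that is the corner. Next is its tab.

{"fn": "play_rows", "kwargs": {"moves": "0 0 -0.02 0 -1;0 0 -0.035 0 -1;0 0.04 -0.035 0 -1;0 0.08 -0.035 0 -1;0 0.12 -0.035 0 -1;0 0.16 -0.035 0 -1;0 0.20 -0.035 0 -1;0 0.228 -0.03 0 -1"}}

```text
time: 7.42
tool_pos: [0.4887, -0.0821, 0.0768]
tcp_rot: [0.0, 0.995, -0.101, 0.001]
wrist_force: [0.9, -1.1, 0.6]
gripper_width: 0.012
```

{"fn": "play_rows", "kwargs": {"moves": "0 0 0 0 -1;0 0 0 0 -1;0 0 0 0 -1"}}

```text
time: 7.67
tool_pos: [0.489, -0.079, 0.0761]
tcp_rot: [-0.0, 0.995, -0.101, -0.0]
wrist_force: [0.1, 0.9, 1.0]
gripper_width: 0.004
```

Run:
```python
from h import *
s=sense();print(s['time'],s['tool_pos'],s['wrist_force'])
p=P0['tab_near_right'];print(shift(p))
```

```text
7.6667 [ 0.48897461 -0.07899658  0.07612133] [0.12694608 0.88931393 0.99038574]
(array([-0.0005, -0.0002,  0.0461]), np.float64(-0.20186814865293187))
```

{"fn": "play_rows", "kwargs": {"moves": "0 0 0.02 0 -1;0 0 0.03 0 -1;0 0 0.036 0 -1;0 0 0.038 0 -1;0 0 0.04 0 -1;0 0 0.042 0 -1;0 0 0.043 0 -1;0 0 0.044 0 -1"}}

```text
time: 8.33
tool_pos: [0.4893, -0.0792, 0.0325]
tcp_rot: [0.0, 0.995, -0.1, 0.0]
wrist_force: [0.3, -1.2, 0.0]
gripper_width: 0.008
```

{"fn": "play_rows", "kwargs": {"moves": "0 0 0.001 0 -1;0 0 0.002 0 -1;0 0 0.003 0 -1;0 0 0.004 0 -1;0 0 0.005 0 -1;0 0 0.005 0 -1"}}

```text
time: 8.83
tool_pos: [0.4893, -0.0798, 0.0276]
tcp_rot: [0.0, 0.995, -0.1, 0.0]
wrist_force: [-0.9, -0.9, 4.4]
gripper_width: 0.005
```

{"fn": "play_rows", "kwargs": {"moves": "0 0 0.001 0 -1;0 0 0.002 0 -1;0 0 0.003 0 -1;0 0 0.004 0 -1;0 0 0.004 0 -1"}}

```text
time: 9.25
tool_pos: [0.4894, -0.0798, 0.0236]
tcp_rot: [0.0, 0.995, -0.1, 0.001]
wrist_force: [-1.2, -2.2, 4.9]
gripper_width: 0.006
```

{"fn": "play_rows", "kwargs": {"moves": "0 0 0.001 0 -1;0 0 0.002 0 -1;0 0 0.003 0 -1;0 0 0.004 0 -1;0 0 0.004 0 -1"}}

```text
time: 9.67
tool_pos: [0.4895, -0.0797, 0.0195]
tcp_rot: [0.0, 0.995, -0.1, 0.001]
wrist_force: [-0.5, -3.0, 3.4]
gripper_width: 0.004
```

{"fn": "play_rows", "kwargs": {"moves": "0 0 0.001 0 -1;0 0 0.002 0 -1;0 0 0.002 0 -1;0 0 0.002 0 -1"}}

```text
time: 10.0
tool_pos: [0.4895, -0.0795, 0.0175]
tcp_rot: [0.0, 0.995, -0.1, 0.001]
wrist_force: [-0.0, -3.0, 3.8]
gripper_width: 0.004
```

{"fn": "play_rows", "kwargs": {"moves": "0 0 0.001 0 -1;0 0 0.001 0 -1;0 0 0.001 0 -1;0 0 0.001 0 -1"}}

```text
time: 10.33
tool_pos: [0.4895, -0.0795, 0.0169]
tcp_rot: [0.0, 0.995, -0.1, 0.001]
wrist_force: [-1.8, -4.3, 10.1]
gripper_width: 0.005
```

{"fn": "play_rows", "kwargs": {"moves": "0 0 0.001 0 -1;0 0 0.002 0 -1;0 0 0.002 0 -1;0 0 0.002 0 -1"}}

```text
time: 10.67
tool_pos: [0.4897, -0.0796, 0.0163]
tcp_rot: [0.0, 0.995, -0.1, 0.001]
wrist_force: [-5.9, -2.9, 24.4]
gripper_width: 0.003
```

{"fn": "play_rows", "kwargs": {"moves": "0 0 -0.005 0 -1;0 0 -0.02 0 -1;0 0 -0.06 0 -1;0 0 -0.06 0 -1;0 -0.04 -0.06 0 -1;0 -0.07 -0.055 0 -1;0 -0.07 -0.04 0 -1;0 -0.07 -0.033 0 -1"}}

```text
time: 11.33
tool_pos: [0.5029, -0.0086, 0.0464]
tcp_rot: [-0.0, 0.995, -0.099, -0.0]
wrist_force: [-2.1, 4.4, 19.6]
gripper_width: 0.005
```

{"fn": "play_rows", "kwargs": {"moves": "0 0 0 0 -1;0 0 0 0 -1"}}

```text
time: 11.5
tool_pos: [0.5029, -0.0103, 0.0468]
tcp_rot: [-0.0, 0.995, -0.1, -0.0]
wrist_force: [0.7, 1.5, 2.5]
gripper_width: 0.006
```

{"fn": "play_rows", "kwargs": {"moves": "0 0 0.001 0 -1;0 0 0.001 0 -1;0 0 0.001 0 -1;0 0 0.001 0 -1"}}

```text
time: 11.83
tool_pos: [0.5032, -0.0108, 0.0464]
tcp_rot: [-0.0, 0.995, -0.101, 0.0]
wrist_force: [0.8, 2.8, 4.2]
gripper_width: 0.004
```

{"fn": "play_rows", "kwargs": {"moves": "0 0 0.001 0 -1;0 0 0.001 0 -1;0 0 0.001 0 -1;0 0 0.001 0 -1"}}

```text
time: 12.17
tool_pos: [0.5033, -0.0108, 0.0459]
tcp_rot: [0.0, 0.995, -0.101, 0.001]
wrist_force: [-0.4, 1.8, 9.6]
gripper_width: 0.005
```

The corner now carries about 10 N, but it reads about 1 mm low. My press may have back-driven the friction-held lever, so I'll back off, press the tab flat again and look.

{"fn": "play_rows", "kwargs": {"moves": "0 0 -0.005 0 -1;0 0 -0.03 0 -1;0 0.04 -0.03 0 -1;0 0.07 -0.03 0 -1;0 0.07 -0.03 0 -1;0 0.07 -0.015 0 -1;0 0.07 0 0 -1;0 0.07 0.015 0 -1"}}

```text
time: 12.83
tool_pos: [0.4884, -0.0795, 0.0296]
tcp_rot: [0.0, 0.995, -0.101, -0.0]
wrist_force: [0.2, -0.2, -0.7]
gripper_width: 0.005
```

{"fn": "play_rows", "kwargs": {"moves": "0 0 0.004 0 -1;0 0 0.006 0 -1;0 0 0.008 0 -1;0 0 0.009 0 -1;0 0 0.01 0 -1;0 0 0.01 0 -1"}}

```text
time: 13.33
tool_pos: [0.4889, -0.0792, 0.0207]
tcp_rot: [0.0, 0.995, -0.1, 0.0]
wrist_force: [-2.6, 0.3, 4.1]
gripper_width: 0.005
```

The tab met the fingertips at about 21 mm, so it had indeed been back-driven. Pressing it flat again; I won't press the corner after this.

{"fn": "play_rows", "kwargs": {"moves": "0 0 0.001 0 -1;0 0 0.002 0 -1;0 0 0.003 0 -1;0 0 0.004 0 -1;0 0 0.0045 0 -1;0 0 0.0045 0 -1;0 0 0.0045 0 -1"}}

```text
time: 13.92
tool_pos: [0.4892, -0.0794, 0.0169]
tcp_rot: [0.0, 0.995, -0.1, 0.0]
wrist_force: [-6.4, -1.0, 14.1]
gripper_width: 0.003
```

{"fn": "play_rows", "kwargs": {"moves": "0 0 0.0005 0 -1;0 0 0.001 0 -1;0 0 0.001 0 -1;0 0 0.001 0 -1"}}

```text
time: 14.25
tool_pos: [0.4893, -0.0794, 0.0166]
tcp_rot: [0.0, 0.995, -0.1, 0.001]
wrist_force: [-6.8, -1.1, 20.6]
gripper_width: 0.002
```

{"fn": "play_rows", "kwargs": {"moves": "0 0 -0.002 0 -1;0 0 -0.005 0 -1;0 0 -0.02 0 -1;0 0 -0.05 0 -1;0 0 -0.09 0 -1;-0.03 0 -0.12 0 -1;-0.04 0 -0.13 0 -1;-0.04 0 -0.13 0 -1"}}

```text
time: 14.92
tool_pos: [0.45, -0.0711, 0.1476]
tcp_rot: [0.001, 0.995, -0.1, 0.003]
wrist_force: [0.6, -0.6, 0.5]
gripper_width: -0.001
```

Run:
```python
from h import *
s=sense();w=grab_frame('wrist')[:,:,::-1].copy();cm=cam('wrist',s)
print(s['time'],s['tool_pos'],s['wrist_force'])
for k,v in P0.items():
    p=proj(cm,v)[0]
    if abs(p).max()<800: cv2.circle(w,(int(p[0]),int(p[1])),3,(0,0,255),1)
cv2.imwrite('pics/w3.png',w)
```

```text
14.9167 [ 0.44997786 -0.07106936  0.14755339] [ 0.56239429 -0.59778891  0.52399193]
```

View pics/w3.png

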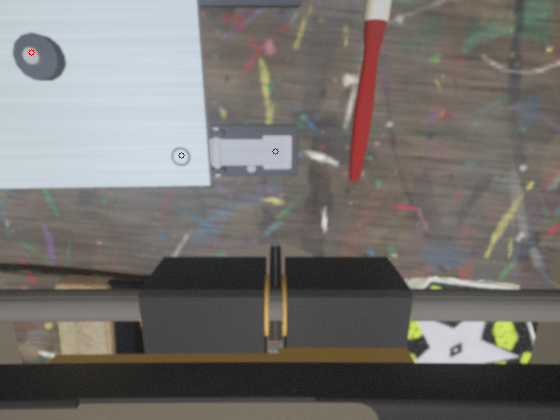

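The near-right tab at (275,152) now lies flat within its bar. The plate ring at (181,156) matches its predicted spot. I'll retreat and compare the top view with the start.

{"fn": "play_rows", "kwargs": {"moves": "-0.04 0.1 -0.05 0 -1;-0.04 0.2 -0.08 0 -1;-0.04 0.3 -0.08 0 -1;-0.04 0.3 -0.08 0 -1;-0.04 0.3 -0.08 0 -1;-0.04 0.3 -0.08 0 -1;-0.04 0.3 -0.08 0 -1;-0.04 0.3 -0.08 0 -1"}}

```text
time: 15.63
tool_pos: [0.3499, -0.3617, 0.2241]
tcp_rot: [0.001, 0.995, -0.102, 0.0]
wrist_force: [0.0, 0.5, -0.4]
gripper_width: 0.005
```

Run:
```python
from h import *
b=grab_frame('top')[:,:,::-1];a=cv2.imread('pics/top0.png');cr=lambda i:cv2.resize(i[130:260,180:360],None,fx=2.2,fy=2.2,interpolation=2)
d=cv2.absdiff(a,b)
s=grab_frame('scene')[:,:,::-1];s0=cv2.imread('pics/scene0.png');cs=lambda i:cv2.resize(i[165:285,190:350],None,fx=2.475,fy=2.475,interpolation=2)
h=lambda x,y:np.hstack([x,y])
A=h(cr(b),cr(np.clip(d*2,0,255).astype(np.uint8)));B=h(cs(s0),cs(s))
cv2.imwrite('pics/f.png',np.vstack([A,B[:,:A.shape[1]]])[:600]);print(sense()['time'],A.shape,B.shape)
```

```text
15.7333 (286, 792, 3) (297, 792, 3)
```

View pics/f.png

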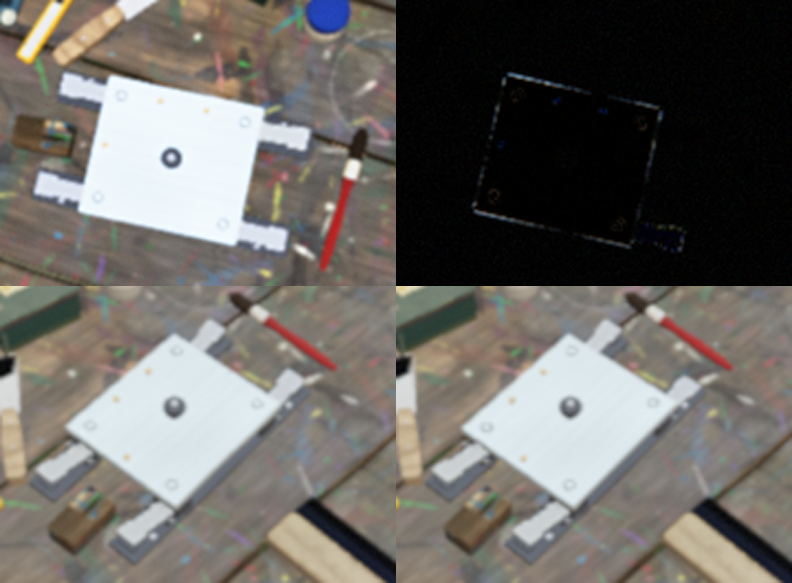

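Only the near-right tab changed. The plate edges shifted by less than a pixel or two, and the other tabs and the bystanders did not move.

```bash
python3 -c "
from bench import *
print(finish_job())"
```

```text
the job is handed in; nothing more can be done
None
```

The near-right corner is the one that rocks, and its shim lever is now pressed flat. I handed the job in at about 15.7 s.

- **Finding the corner:** near-right sank about 5 mm at 3–4 N. Near-left, pressed for comparison, took 10 N without giving. I did not press the two far corners.
- **Setting the shim:** I pressed the near-right tab down to its stop, where the tip read 16–17 mm above the table at over 20 N.
- **One check went wrong:** I then pressed that corner again as a test. It held about 10 N but read about 1 mm low, and a brief 20 N contact had pushed the lever back up to about 21 mm. I pressed the tab flat again (16.6 mm, about 20 N) and did not press the corner after that, so its firmness has not been tested since.
- **Last pictures:** the near-right tab lies flat in its bar. The other three levers are up and the loose things nearby have not moved. The plate slid by about a millimetre.

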